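# Open the sample port of the grain tester

### The job

Open the sample port of the grain tester so that it is ready to be filled: with a fingertip push the lock knob beside the hatch all the way back to its far end, then press the ribbed thumb pad at the front of the square hatch down once until its push-push latch lets go, and take the finger away so that the hatch pops up. Watch it stand open by itself for a moment; press only once (a second press shuts it again). Nothing needs gripping, and the things standing on and round the tester are not lifted or pushed out of place.

Things in the scene. Friction and masses are not known exactly. Their poses are not given: they have to be found in the camera images.
- tester: Grain tester, white bench instrument fixed to the worktop, 180 (x) x 250 (y) x 85 mm high, flat top. Origin: centre of its underside; x points to its back (away from the robot at yaw 0), y to its left, z up. On top: the hatch on the left (+y) half, right of it the lock knob, display and three keys at the right front, a flat grey battery cover at the right back.
- hatch_press (a point): Where to press: top centre of the ribbed thumb pad on the hatch, 18 x 44 mm, 8 mm above the tester's top when shut; 10 mm behind the hatch's front edge, 82 mm before its hinge, turns with it. Unlocked, pressing straight down takes 3 to 6 N; the latch lets go after about 4 mm, firm stop at 6 mm. The hatch then follows the rising finger, its edge moving up and back. Locked, it gives 1 to 2 mm only.
- hatch_hinge (a point): Middle of the hatch's hinge line (along the tester's y), 28 mm behind and 55 mm left of the tester's centre, 82.5 mm above the worktop. The hatch is a grey plate 92 x 92 x 5 mm, flush with the tester's top, reaching forward from here.
- hatch (a joint): Hatch angle in rad: 0 shut and latched, negative pressed in (stop at about -0.07), 0.9 popped fully open (front edge about 70 mm above the tester's top), held there by its spring.
- latch (a joint): Step of the hidden latch in m: 0 latched, 0.011 to 0.014 after one press (hatch free), 0.017 to 0.020 after a second press (hatch shut again).
- lock_knob (a point): Centre of the top of the lock knob, a black ribbed block 10 (x) x 24 (y) x 14 mm standing on the tester's top (this point 14.5 mm above it), 35 mm right of the tester's centre line and 44 mm clear of the hatch's right edge (to its middle). It slides along the tester's x; the tester's top in front of it is clear for 45 mm.
- lock (a joint): Travel of the lock knob in m: 0 to 0.004 locked (near end), 0.024 fully unlocked (back end, a firm stop). Slides against about 1.5 N of friction and stays where it is left.
- jar_low: Bystander: low white cream jar, 58 mm across, 46 mm high, loose on the worktop. Origin at the centre of its underside.
- jar_tall: Bystander: white cream jar, 60 mm across, 70 mm high, loose on the worktop. Origin at the centre of its underside.
- tape_roll: Bystander: roll of tape lying flat, 94 mm across, 25 mm high, loose. Origin at the centre of its underside.
- bottle_cap: Bystander: blue bottle cap, 34 mm across, 18 mm high, loose on the tester's battery cover at the right back. Origin at the centre of its underside.
- funnel: Bystander: grey funnel standing mouth down, 108 x 123 x 115 mm, loose on the right of the worktop. Origin at the centre of its underside.
- scoop: Bystander: metal grain scoop with wooden handle, 230 x 60 x 60 mm, loose. Origin at the centre of its underside.

How it is judged:
By the outcome, as a careful person would: the job done as asked, in the order asked, and still so for the second after the job is handed in, with the robot touching nothing.
It also fails if it takes over 45 s, if anything falls off the work surface, if the arm or the gripper's body presses on something with over 40 N, if the wrist force passes 120 N, or if a joint passes its speed limit or range.

### The arm

A 7-joint arm with a two-finger parallel gripper is mounted at the origin on a cart in front of the work surface, level with it; the furniture and walls round the work are solid. World frame = base frame: x ahead of the robot, y to its left, z up, the work surface at z = 0. Lengths are in m, angles in rad, forces in N, time in s.
With the tool pointing down it reaches from about 0.425 to 0.875 m from the base axis. Payload 4.7 kg.
Tool frame: the origin (TCP) lies between the finger pads; the fingertips stand 14 mm ahead of it and the grasp point (between the pads) lies 5 mm behind it; z points along the fingers, y is the line along which they close (so a half turn about z gives the same grasp; the last joint's range is limited). The gripper opens to 87 mm and grips with 3 to 60 N. Pads are 19 mm wide; open, the fingers measure 117 mm over their backs; the gripper's body (75 mm by 190 mm) begins 51 mm behind the grasp point.
Start: joints at [1.322, 0.321, -0.07, 1.45, 0.023, 1.371, -0.057], TCP at [0.169, -0.628, 0.237] pointing down, gripper open.
Joint ranges: [-2.86, 2.86], [-0.3, 2.09], [-1.38, 1.24], [0.06, 2.45], [-1.56, 4.7], [0.09, 2.05], [-2.69, 2.69]. Speed limits (rad/s): [2.57, 2.57, 3.14, 3.14, 3.14, 3.14, 3.14].

### API

Orientations are given as a rotation vector (axis times angle).
In Python, from bench import ctrl gives the robot as it stands.
- The arm moves only by the tool step_arm, never from a script. Its argument "commands" is a list of rows, each an object with "travel": the shift along the tool's x, y, z in m, a list of three; "turn": the turn, a rotation vector about the tool's x, y, z in degrees, a list of three. A call has 1 to 5 rows; each row is the pose to reach, as a shift and turn from the pose commanded when the call began, along the tool's axes at that moment; what a row does not reach only later rows make up. A row lasts 1/10 s, in which the tool goes at most 50 mm and 8.59 degrees, less where a joint would pass 70% of its speed; a pose out of reach is approached as far as the arm can. A call with a gripper value outside its range is refused whole. "gripper" is the opening, from 0 (shut) to 1 (fully open), set as the call begins (left out, the last holds). The fingers move at their own pace and stop on an object; "force" is the grip in N (left out, the last holds). Time passes only in rows, so rows that repeat a pose let the fingers close. It gives the time, the measured TCP pose, the force, the opening and the grip force at its end, in the units of the state.
- ctrl.get_state(): the state, without advancing time (a new reading comes with each control period).
- ctrl.get_image(name): name is "side" or "top"; returns the picture (420x560x3 uint8, red, green, blue); there is no depth.
- ctrl.camera_model(name): a dict with "fx", "fy", "cx", "cy" (pixels), "R" (3x3) and "t" (3): a world point X has camera coordinates R X + t. Camera axes: x right, y down, z forward; pixel columns grow to the right and rows downward; lengths in m; the calibration is good to about 2 mm. A picture is of the moment at which its call begins. camera_model takes no time and is no camera call.
- ctrl.close_job(): hands the job in; it is judged then, once.
The state is a dict: "time": time; "joint_positions": joint angles; "qd": joint speeds; "joint_torque": joint torques, N m; "position": TCP position; "tool_rot": TCP orientation; "ft_force": force on the tool from outside, world axes, zero at the start; "torque": the same for the moment, N m; "grip_width": opening from 0.0 (shut) to 1.0 (fully open); "grip_force": force on a finger pad.
Only numpy, scipy, OpenCV 4.12 (cv2) and the standard library are available. Lean on these libraries where they do the work, as an engineer would, in place of code of your own. Each camera call takes 0.05 s, during which the arm holds its last target. There are 200 camera calls.

## Working session

There is one attempt and no reset: what is moved stays moved. The work goes in short steps, Python scripts to look and compute and a tool call to move; the robot and the scene stay as the last step left them, time stands still between calls to the robot, and variables do not carry over. Pictures are saved under pics/ and viewed, at most 10 in all, crops included, and the job is handed in when it is done.

Besides the shell and the picture viewer there is one more tool, called after ">>>" as name(argument=value, ...) on one line, values as JSON. step_arm: Moves the arm, as the interface text tells. Its arguments: {"type":"object","properties":{"commands":{"type":"array"},"gripper":{"type":"number"},"force":{"type":"number"}},"required":["commands"]}

```bash
mkdir -p pics; python3 - <<'E'
from bench import ctrl
import cv2
for n in("top","side"):
    cv2.imwrite(f"pics/{n}0.png",ctrl.get_image(n)[:,:,::-1]); m=ctrl.camera_model(n); print(n,m)
s=ctrl.get_state();print(s["time"],s["position"],s["tool_rot"],s["grip_width"])
E
```

```text
top {'fx': 536.4506422103118, 'fy': 536.4506422103118, 'cx': 277.59554228588377, 'cy': 214.95209517232155, 'R': array([[-0.00652962, -0.99975443, -0.02117634],
       [-0.99111931,  0.00928297, -0.13265122],
       [ 0.13281522,  0.02012212, -0.99093654]]), 't': array([-0.12032214,  0.53911174,  1.38084214])}
side {'fx': 397.67235256509366, 'fy': 397.67235256509366, 'cx': 276.94865659441956, 'cy': 215.69210344935954, 'R': array([[-9.80270192e-01, -1.97661865e-01, -3.72268211e-04],
       [-8.53960875e-02,  4.25204299e-01, -9.01059827e-01],
       [ 1.78263456e-01, -8.83250299e-01, -4.33694650e-01]]), 't': array([0.51578715, 0.18441718, 0.80087195])}
0.1 [ 0.16871719 -0.62723581  0.23558513] [-3.11283288e+00 -4.11472831e-01  5.14323298e-04] 1.0031699717545117
```

View pics/top0.png

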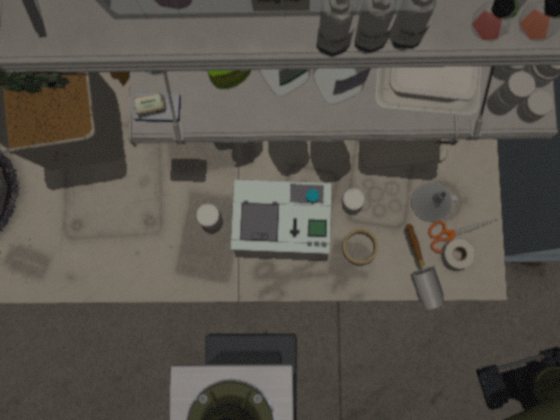

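View pics/side0.png

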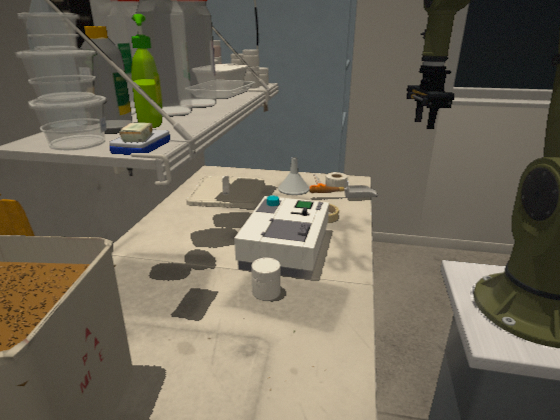

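```bash
cat > h.py <<'E'
import numpy as np,cv2
from bench import ctrl
def ray(n,u,v,z):
    m=ctrl.camera_model(n);R,t=np.array(m["R"]),np.array(m["t"])
    c=-R.T@t; d=R.T@np.array([(u-m["cx"])/m["fx"],(v-m["cy"])/m["fy"],1])
    return c+d*(z-c[2])/d[2]
def proj(n,X):
    m=ctrl.camera_model(n);p=m["R"]@np.array(X)+m["t"]
    return m["fx"]*p[0]/p[2]+m["cx"],m["fy"]*p[1]/p[2]+m["cy"]
E
python3 - <<'E'
from h import *
a=cv2.imread("pics/top0.png");b=cv2.imread("pics/side0.png")
A=cv2.resize(a[170:265,220:345],None,fx=6,fy=6,interpolation=cv2.INTER_CUBIC)
B=cv2.resize(b[190:280,230:345],None,fx=6,fy=6,interpolation=cv2.INTER_CUBIC)
cv2.imwrite("pics/topc.png",np.clip(A*1.6,0,255));cv2.imwrite("pics/sidec.png",B)
g=cv2.cvtColor(a,cv2.COLOR_BGR2GRAY)
for p in[(233,181),(331,182),(330,252),(232,250)]:print(ray("top",*p,.085))
print("shelf front",[ray("top",300,138,z) for z in(.3,.4,.5)])
E
```

```text
[ 0.62050372 -0.01155659  0.085     ]
[ 0.61519934 -0.26289092  0.085     ]
[ 0.43613621 -0.2568494   0.085     ]
[ 0.44313672 -0.00982708  0.085     ]
shelf front [array([ 0.67131153, -0.17992926,  0.3       ]), array([ 0.64307166, -0.17756869,  0.4       ]), array([ 0.61483179, -0.17520811,  0.5       ])][ WARN:0@0.273] global loadsave.cpp:1063 imwrite_ Unsupported depth image for selected encoder is fallbacked to CV_8U.
```

View pics/topc.png

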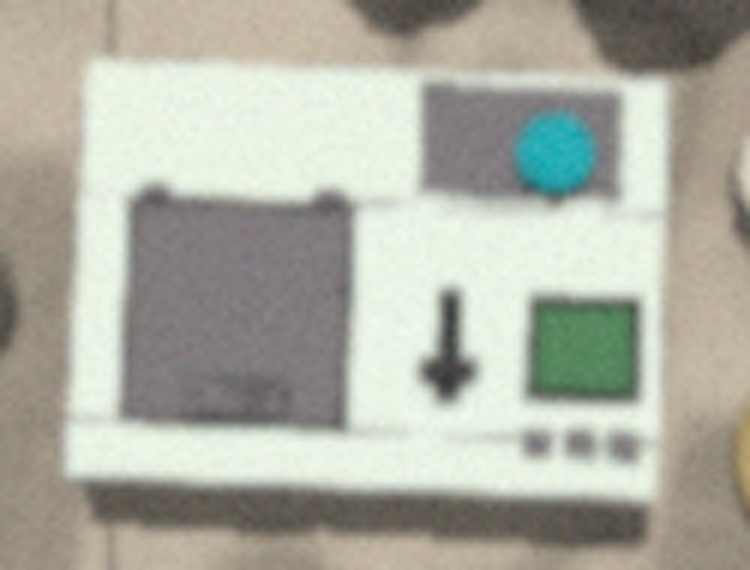

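View pics/sidec.png

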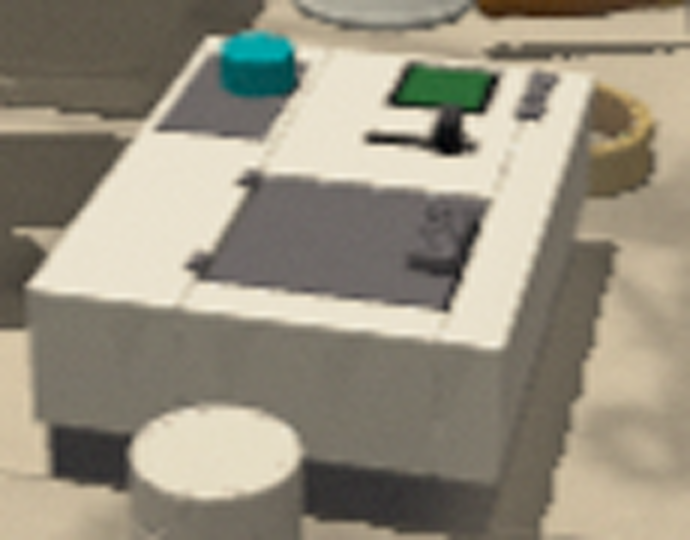

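```bash
cat >> h.py <<'E'
from scipy.spatial.transform import Rotation as Ro
E
python3 - <<'E'
from h import *
T=lambda x,y,z:ray("top",220+x/6-.4,170+y/6-.4,z)
S=lambda x,y,z:ray("side",230+x/6-.4,190+y/6-.4,z)
Z=.085
c=np.array([T(88,62,Z),T(670,80,Z),T(655,500,Z),T(65,478,Z)])
cs=np.array([S(28,288,Z),S(215,38,Z),S(595,75,Z),S(500,348,Z)])
src=np.array([[90,125],[90,-125],[-90,-125],[-90,125]])/1e3
for nm,C,P in(("top",c,src),("side",cs,src)):
    C=C[:,:2]; p=P-P.mean(0);q=C-C.mean(0)
    th=np.arctan2((p[:,0]*q[:,1]-p[:,1]*q[:,0]).sum(),(p*q).sum()); o=C.mean(0)
    R=np.array([[np.cos(th),-np.sin(th)],[np.sin(th),np.cos(th)]])
    print(nm,o,np.degrees(th),"res",(q-p@R.T).round(3).tolist())
    print(" press",o+R@[-.054,.055])
print("knob top",T(447,372,.0995),"pad top",T(240,397,.093),"side knob",S(450,128,.0995),"pad",S(445,235,.093))
# shelf front edge
m=ctrl.camera_model("side");c0=ray("top",0,0,1.)
from numpy.linalg import norm
a=ray("top",180,140,0);b=ray("top",450,138,0);mt=ctrl.camera_model("top");ct=-mt["R"].T@mt["t"]
n=np.cross(a-ct,b-ct);cm=-m["R"].T@m["t"]
for uv in((165,165),(230,120),(275,95)):
    d=ray("side",*uv,0)-cm; print("shelf",cm+d*(n@(ct-cm))/(n@d))
E
```

```text
top [ 0.52871461 -0.13447249] -2.6752320681662574 res [[-0.001, -0.001], [-0.0, 0.0], [0.001, 0.001], [0.0, -0.0]]
 press [ 0.47734057 -0.077012  ]
side [ 0.53026255 -0.13197721] -3.0977718710677262 res [[-0.001, -0.001], [-0.002, 0.002], [0.002, 0.0], [0.002, -0.001]]
 press [ 0.47931365 -0.07413942]
knob top [ 0.48699224 -0.1669862   0.0995    ] pad top [ 0.47787347 -0.08012686  0.093     ] side knob [ 0.48742064 -0.15253173  0.0995    ] pad [ 0.47787715 -0.07045606  0.093     ]
shelf [0.66588155 0.18622666 0.31682193]
shelf [ 0.66430696 -0.14313604  0.31674096]
shelf [ 0.66891699 -0.67404623  0.29111077]
```

The top of the tester is visible in both views. Knob is near crop px (447,372) and pad near (240,397). That puts the tester at about (0.53, -0.133) with yaw -2.9°, the shelf front at x≈0.665. Now I'll approach.

>>> step_arm(commands=[{"travel":[0.033,-0.031,0],"turn":[0,0,3.6]},{"travel":[0.066,-0.062,0],"turn":[0,0,7.2]},{"travel":[0.099,-0.093,0],"turn":[0,0,10.8]},{"travel":[0.132,-0.124,0],"turn":[0,0,14.4]},{"travel":[0.165,-0.155,0],"turn":[0,0,18]}], gripper=0, force=20)

```text
time: 0.6
position: [0.2885, -0.4333, 0.2362]
tool_rot: [-3.14, 0.085, 0.001]
ft_force: [0.3, -0.4, -0.2]
grip_width: 0.627
grip_force: 0.0
```

>>> step_arm(commands=[{"travel":[0.022,-0.04,0]},{"travel":[0.044,-0.08,0]},{"travel":[0.066,-0.12,0]},{"travel":[0.088,-0.16,0]},{"travel":[0.11,-0.2,0]}])

```text
$.commands[0]: bad value
```

>>> step_arm(commands=[{"travel":[0.022,-0.04,0.01]},{"travel":[0.044,-0.078,0.04]},{"travel":[0.044,-0.078,0.08]},{"travel":[0.044,-0.078,0.1]},{"travel":[0.044,-0.078,0.1]}])

```text
$.commands[0]: bad value
```

```bash
python3 - <<'E'
from h import *
t=ctrl.get_image("top")[:,:,::-1];s=ctrl.get_image("side")[:,:,::-1]
A=cv2.resize(t[170:265,240:335],(500,500),interpolation=cv2.INTER_CUBIC)
B=cv2.resize(s[180:270,250:345],(300*95//57,500),interpolation=cv2.INTER_CUBIC)[:, :300*95//57]
B=cv2.resize(B,(500,500));o=cv2.resize(np.hstack([A,B]),(800,400));cv2.imwrite("pics/c1.png",o)
st=ctrl.get_state();print(st["time"],st["position"],st["tool_rot"],st["ft_force"])
E
```

```text
0.7 [ 0.29284706 -0.42911975  0.23663871] [-3.13854634e+00  6.59567545e-02 -2.54178182e-03] [-0.52427585 -0.58791217 -0.58849975]
```

View pics/c1.png

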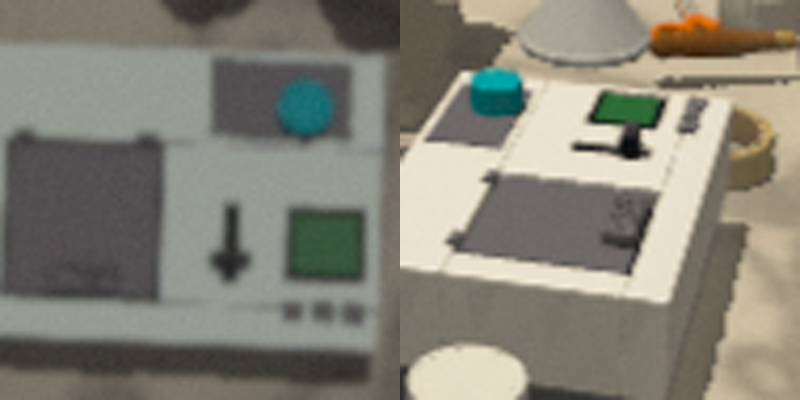

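The rows need a turn, so the arm hasn't moved. The picture shows the scene unchanged: knob near (230,262), tester clear.

>>> step_arm(commands=[{"travel":[0.022,-0.04,0],"turn":[0,0,0]},{"travel":[0.044,-0.08,0],"turn":[0,0,0]},{"travel":[0.066,-0.12,0],"turn":[0,0,0]},{"travel":[0.088,-0.16,0],"turn":[0,0,0]},{"travel":[0.11,-0.2,0],"turn":[0,0,0]}])

```text
time: 1.2
position: [0.4084, -0.2398, 0.2364]
tool_rot: [3.14, -0.081, -0.0]
ft_force: [1.1, 0.0, 0.4]
grip_width: 0.085
grip_force: 0.0
```

>>> step_arm(commands=[{"travel":[0.02,-0.038,0.01],"turn":[0,0,0]},{"travel":[0.038,-0.073,0.04],"turn":[0,0,0]},{"travel":[0.038,-0.073,0.08],"turn":[0,0,0]},{"travel":[0.038,-0.073,0.1],"turn":[0,0,0]},{"travel":[0.038,-0.073,0.1],"turn":[0,0,0]}])

```text
time: 1.7
position: [0.4472, -0.1692, 0.1333]
tool_rot: [-3.138, 0.079, 0.01]
ft_force: [-0.6, -0.6, 0.1]
grip_width: 0.004
grip_force: 0.0
```

```bash
python3 - <<'E'
from h import *
t=ctrl.get_image("top")[:,:,::-1];s=ctrl.get_image("side")[:,:,::-1]
A=cv2.resize(t[170:265,240:335],(400,400),interpolation=cv2.INTER_CUBIC)
B=cv2.resize(s[180:275,250:345],(400,400),interpolation=cv2.INTER_CUBIC)
cv2.imwrite("pics/c2.png",np.hstack([A,B]))
st=ctrl.get_state();print(st["time"],st["position"],st["tool_rot"],st["ft_force"])
E
```

```text
1.8 [ 0.4497735  -0.17054477  0.1368319 ] [-3.14031742e+00  8.12467557e-02  2.38940860e-04] [0.16620009 0.34041961 1.03192537]
```

View pics/c2.png

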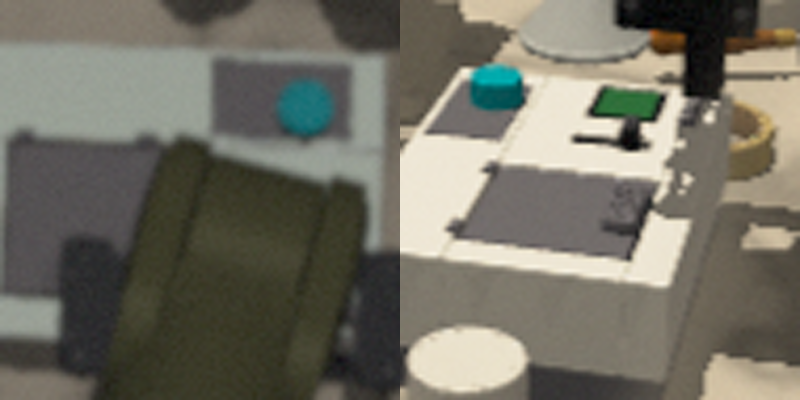

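The gripper stands in front of the knob: fingertip near (705,95) in the right crop, knob near (632,132). Next: lower, then push slowly.

>>> step_arm(commands=[{"travel":[0,-0.003,0.015],"turn":[0,0,0]},{"travel":[0,-0.004,0.027],"turn":[0,0,0]},{"travel":[0,-0.004,0.032],"turn":[0,0,0]},{"travel":[0,-0.004,0.032],"turn":[0,0,0]}])

```text
time: 2.2
position: [0.4497, -0.1663, 0.1044]
tool_rot: [-3.14, 0.081, 0.001]
ft_force: [-0.6, -0.2, -0.3]
grip_width: 0.003
grip_force: 0.0
```

>>> step_arm(commands=[{"travel":[0.01,0,0],"turn":[0,0,0]},{"travel":[0.018,0,0],"turn":[0,0,0]},{"travel":[0.024,0,0],"turn":[0,0,0]},{"travel":[0.03,0,0],"turn":[0,0,0]},{"travel":[0.03,0,0],"turn":[0,0,0]}])

```text
time: 2.7
position: [0.4808, -0.1676, 0.1046]
tool_rot: [-3.14, 0.08, -0.001]
ft_force: [0.0, 1.3, 0.5]
grip_width: 0.007
grip_force: 0.0
```

>>> step_arm(commands=[{"travel":[0.004,0,0],"turn":[0,0,0]},{"travel":[0.008,0,0],"turn":[0,0,0]},{"travel":[0.01,0,0],"turn":[0,0,0]},{"travel":[0.01,0,0],"turn":[0,0,0]}])

```text
time: 3.1
position: [0.4902, -0.1681, 0.1044]
tool_rot: [-3.14, 0.08, -0.0]
ft_force: [-0.5, -0.2, -0.1]
grip_width: 0.007
grip_force: 0.1
```

>>> step_arm(commands=[{"travel":[0.003,0,0],"turn":[0,0,0]},{"travel":[0.005,0,0],"turn":[0,0,0]},{"travel":[0.005,0,0],"turn":[0,0,0]}])

```text
time: 3.4
position: [0.4952, -0.1684, 0.1045]
tool_rot: [3.141, -0.08, 0.001]
ft_force: [-0.1, 0.5, 0.3]
grip_width: 0.008
grip_force: 0.2
```

>>> step_arm(commands=[{"travel":[0.002,0,0],"turn":[0,0,0]},{"travel":[0.004,0,0],"turn":[0,0,0]},{"travel":[0.004,0,0],"turn":[0,0,0]}])

```text
time: 3.7
position: [0.4979, -0.1686, 0.1044]
tool_rot: [-3.14, 0.081, 0.004]
ft_force: [-5.6, 1.1, 4.1]
grip_width: 0.003
grip_force: 2.5
```

```bash
python3 - <<'E'
from h import *
s=ctrl.get_image("side")[:,:,::-1]
B=cv2.resize(s[180:255,250:350],(800,600),interpolation=cv2.INTER_CUBIC)
cv2.imwrite("pics/c3.png",B)
st=ctrl.get_state();print(st["time"],st["position"],st["tool_rot"],st["ft_force"])
E
```

```text
3.75 [ 0.49792182 -0.16858979  0.10442462] [-3.1404084   0.08081992  0.00379761] [-4.44131874  0.42103546  4.79529201]
```

View pics/c3.png

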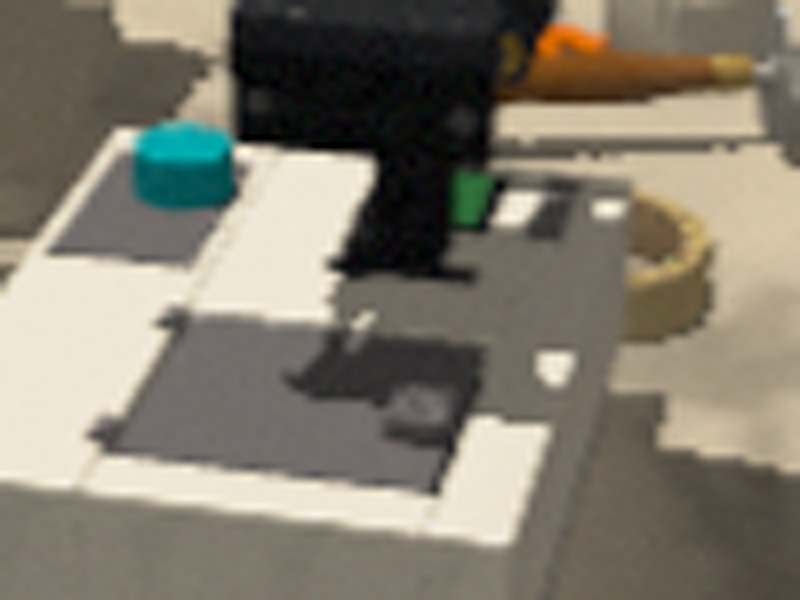

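The finger sits behind the knob, which has moved to the back end of its slot near (360,260). The reaction is rising at x≈0.498, matching the expected stop. I'll press a little harder to seat it, then back off and lift.

>>> step_arm(commands=[{"travel":[0.002,0,0],"turn":[0,0,0]},{"travel":[0.003,0,0],"turn":[0,0,0]},{"travel":[0.003,0,0],"turn":[0,0,0]}])

```text
time: 4.05
position: [0.4981, -0.1686, 0.1044]
tool_rot: [-3.14, 0.081, 0.014]
ft_force: [-12.1, 2.0, 10.7]
grip_width: 0.005
grip_force: 6.5
```

>>> step_arm(commands=[{"travel":[-0.01,0,0],"turn":[0,0,0]},{"travel":[-0.02,0,0],"turn":[0,0,0]},{"travel":[-0.02,0,-0.02],"turn":[0,0,0]},{"travel":[-0.02,0,-0.045],"turn":[0,0,0]},{"travel":[-0.02,0,-0.045],"turn":[0,0,0]}])

```text
time: 4.55
position: [0.4844, -0.1686, 0.153]
tool_rot: [3.137, -0.081, 0.012]
ft_force: [0.5, 0.5, 0.2]
grip_width: 0.01
grip_force: 0.0
```

Firm stop at -12 N and no further motion, so the lock is at its back end. Now over the pad, with one side look to check.

>>> step_arm(commands=[{"travel":[-0.004,-0.04,0],"turn":[0,0,0]},{"travel":[-0.008,-0.08,0],"turn":[0,0,0]},{"travel":[-0.01,-0.092,0.015],"turn":[0,0,0]},{"travel":[-0.01,-0.092,0.03],"turn":[0,0,0]},{"travel":[-0.01,-0.092,0.03],"turn":[0,0,0]}])

```text
time: 5.05
position: [0.4749, -0.0747, 0.1175]
tool_rot: [-3.14, 0.079, 0.005]
ft_force: [-0.0, -0.6, -0.1]
grip_width: 0.002
grip_force: 0.0
```

```bash
python3 - <<'E'
from h import *
s=ctrl.get_image("side")[:,:,::-1]
B=cv2.resize(s[180:255,250:350],(800,600),interpolation=cv2.INTER_CUBIC)
cv2.imwrite("pics/c4.png",B)
st=ctrl.get_state();print(st["time"],st["position"],st["tool_rot"],st["ft_force"])
E
```

```text
5.1 [ 0.47574066 -0.07534002  0.11858776] [-3.14028555e+00  8.03702335e-02  2.35106744e-03] [-0.10296086 -0.74439501  0.5243351 ]
```

View pics/c4.png

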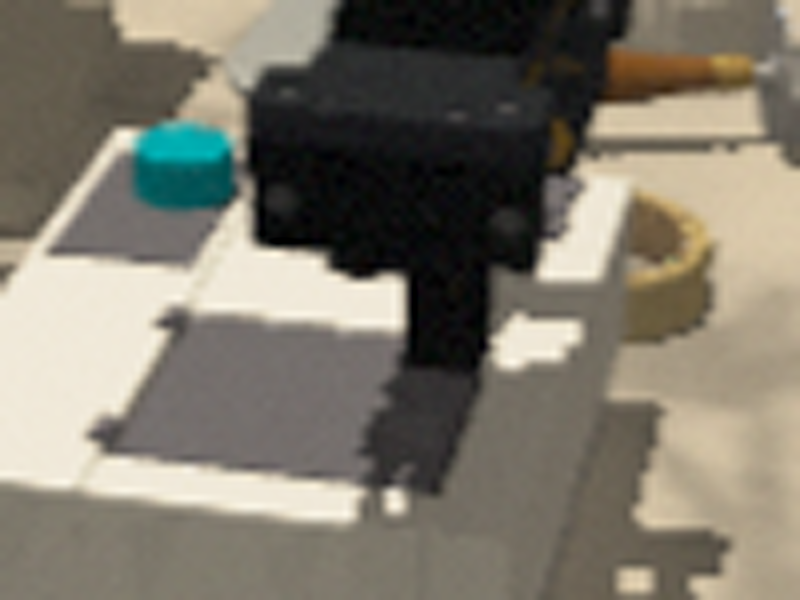

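The fingertip (450,365) stands just above the pad (~(425,400)). I'll shift 3 mm back and press gradually.

>>> step_arm(commands=[{"travel":[0.003,0,0.004],"turn":[0,0,0]},{"travel":[0.003,0,0.008],"turn":[0,0,0]},{"travel":[0.003,0,0.011],"turn":[0,0,0]},{"travel":[0.003,0,0.013],"turn":[0,0,0]},{"travel":[0.003,0,0.013],"turn":[0,0,0]}])

```text
time: 5.6
position: [0.4797, -0.0758, 0.1066]
tool_rot: [3.14, -0.081, 0.0]
ft_force: [-0.2, -0.2, 2.9]
grip_width: 0.006
grip_force: 1.3
```

>>> step_arm(commands=[{"travel":[0,0,0.001],"turn":[0,0,0]},{"travel":[0,0,0.002],"turn":[0,0,0]},{"travel":[0,0,0.003],"turn":[0,0,0]},{"travel":[0,0,0.003],"turn":[0,0,0]}])

```text
time: 6.0
position: [0.4794, -0.0758, 0.1037]
tool_rot: [3.14, -0.081, -0.001]
ft_force: [-1.9, -0.2, 4.7]
grip_width: 0.006
grip_force: 2.0
```

>>> step_arm(commands=[{"travel":[0,0,0.001],"turn":[0,0,0]},{"travel":[0,0,0.002],"turn":[0,0,0]},{"travel":[0,0,0.002],"turn":[0,0,0]}])

```text
time: 6.3
position: [0.4794, -0.0758, 0.1021]
tool_rot: [3.14, -0.081, -0.001]
ft_force: [-4.0, -0.2, 7.8]
grip_width: 0.005
grip_force: 4.1
```

>>> step_arm(commands=[{"travel":[0,0,0.001],"turn":[0,0,0]},{"travel":[0,0,0.0015],"turn":[0,0,0]},{"travel":[0,0,0.0015],"turn":[0,0,0]}])

```text
time: 6.6
position: [0.4794, -0.0758, 0.1019]
tool_rot: [3.139, -0.081, -0.002]
ft_force: [-8.7, -0.4, 17.9]
grip_width: 0.006
grip_force: 8.9
```

Firm stop at 18 N: the press is done. Rising straight up.

>>> step_arm(commands=[{"travel":[0,0,-0.015],"turn":[0,0,0]},{"travel":[0,0,-0.04],"turn":[0,0,0]},{"travel":[0,0,-0.07],"turn":[0,0,0]},{"travel":[0,0,-0.1],"turn":[0,0,0]},{"travel":[0,0,-0.13],"turn":[0,0,0]}])

```text
time: 7.1
position: [0.4797, -0.0752, 0.2309]
tool_rot: [-3.14, 0.08, -0.001]
ft_force: [1.1, -0.5, 0.6]
grip_width: 0.007
grip_force: 0.0
```

>>> step_arm(commands=[{"travel":[0,0.02,-0.01],"turn":[0,0,0]},{"travel":[0,0.06,-0.01],"turn":[0,0,0]},{"travel":[0,0.1,-0.01],"turn":[0,0,0]},{"travel":[0,0.14,-0.01],"turn":[0,0,0]},{"travel":[0,0.17,-0.01],"turn":[0,0,0]}])

```text
time: 7.6
position: [0.4705, -0.2481, 0.2396]
tool_rot: [3.14, -0.084, 0.001]
ft_force: [-0.3, 0.0, -0.4]
grip_width: 0.003
grip_force: 0.0
```

```bash
python3 - <<'E'
from h import *
s=ctrl.get_image("side")[:,:,::-1]
B=cv2.resize(s[165:275,230:377],(800,600),interpolation=cv2.INTER_CUBIC)
cv2.imwrite("pics/c5.png",B)
st=ctrl.get_state();print(st["time"],st["position"],st["tool_rot"],st["ft_force"])
E
```

```text
7.65 [ 0.46921433 -0.25360762  0.23919606] [ 3.13704436e+00 -9.34927223e-02 -6.89351725e-05] [-0.26067315 -5.04232375  0.68444439]
```

View pics/c5.png

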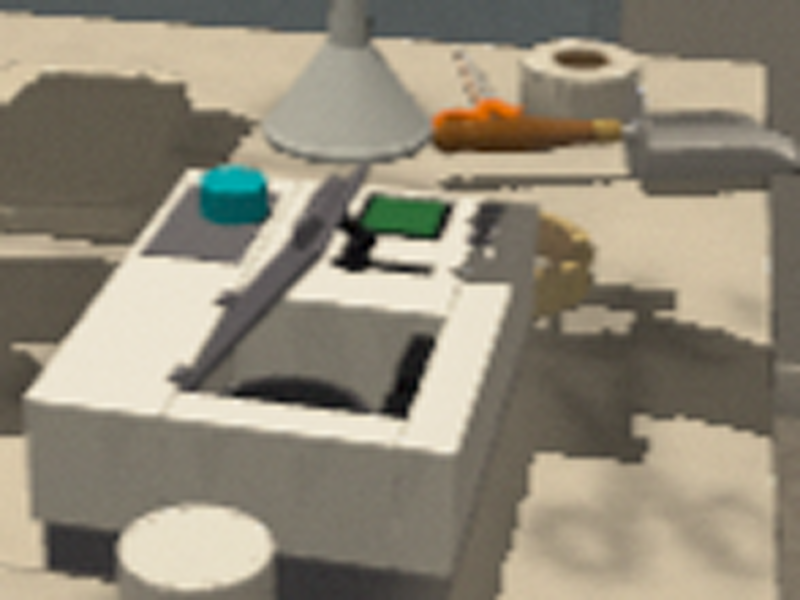

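The hatch stands open (plate from (190,375) to (350,175)), and the knob is at the back end of its slot at (355,250). The bystanders are in place. I'll wait a second, check that it is unchanged, and hand in.

>>> step_arm(commands=[{"travel":[0,0,0],"turn":[0,0,0]},{"travel":[0,0,0],"turn":[0,0,0]},{"travel":[0,0,0],"turn":[0,0,0]},{"travel":[0,0,0],"turn":[0,0,0]},{"travel":[0,0,0],"turn":[0,0,0]}])

```text
time: 8.15
position: [0.4712, -0.2444, 0.2402]
tool_rot: [3.14, -0.078, 0.0]
ft_force: [0.4, 0.8, -0.2]
grip_width: 0.002
grip_force: 0.0
```

>>> step_arm(commands=[{"travel":[0,0,0],"turn":[0,0,0]},{"travel":[0,0,0],"turn":[0,0,0]},{"travel":[0,0,0],"turn":[0,0,0]},{"travel":[0,0,0],"turn":[0,0,0]},{"travel":[0,0,0],"turn":[0,0,0]}])

```text
time: 8.65
position: [0.4709, -0.2453, 0.24]
tool_rot: [3.14, -0.081, -0.0]
ft_force: [0.0, 0.5, -0.4]
grip_width: 0.008
grip_force: 0.0
```

```bash
python3 - <<'E'
from h import *
s=ctrl.get_image("side")[:,:,::-1]
B=cv2.resize(s[165:275,230:377],(800,600),interpolation=cv2.INTER_CUBIC)
d=cv2.absdiff(B,cv2.imread("pics/c5.png"))[150:450,150:450].mean();print("diff",d)
st=ctrl.get_state();print(st["ft_force"],np.abs(st["qd"]).max())
if d<6: print(ctrl.close_job())
E
```

```text
diff 1.2840222222222222
[-0.02483735  0.74553007  0.44387281] 0.0012963773775379324
the job is handed in; nothing more can be done
None
```

The lock knob is at its back stop, and after a single press the hatch popped up and stood open by itself for about a second with the arm clear; I handed the job in at about 8.7 s.

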